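# Click the bead dispenser round to the red beads

## Task

With a fingertip, flick the tabs at the edge of the bead dispenser's wheel, either way round, for as many clicks as it takes until the red beads have clicked into place at the lid's open window. Leave the dispenser standing where it is, neither lifted nor shoved along, and everything else on the bench where it lies.

Things in the scene. Friction and masses are not known exactly. Their poses are not given: they have to be found in the camera images.
- dispenser: Rotary bead dispenser, loose on the bench: round steel foot (126 mm across, 13 mm high, rubber underside, whole 1.6 kg), white bead wheel on a vertical axle, above it a fixed clear lid (114 mm across, top 46 mm up; brass nut in the middle up to 58 mm). Origin: underside of the foot on the axle, z up. One eighth of the lid, framed in black, is open: the window, towards the body's own -x.
- bead_wheel (a joint): Turn of the bead wheel in the dispenser, rad, growing anticlockwise seen from above, endless both ways. It clicks into place every 45 deg (0.785), always with one of its eight compartments square at the window. About 1.5 N on a tab carries it off a click; past halfway to the next one it snaps on by itself and stays. 0 or any whole turn (6.283) = red at the window.
- tab (a point): Middle of the outer end of one of the wheel's eight finger tabs, 78 mm from the axle, 34 mm up; goes round with the wheel. The tabs are straight white radial bars, 7 mm wide, from the wheel's edge (58 mm from the axle) out to 80 mm, 26 to 42 mm up, 45 deg apart, each midway between two compartments. Beyond the foot the space beside and under the tabs is free down to the bench.
- window (a point): Middle of the open window, 37 mm from the axle along the dispenser's -x, 46 mm up. When the wheel is on a click, the nearest tabs stand 22.5 deg to either side of this direction. Now and then the wheel starts balanced halfway between two clicks; a touch sends it to one of them.
- red_beads (a point): Middle of the compartment with the red beads, 37 mm from the axle, 39 mm up; goes round with the wheel. The compartments from red, anticlockwise seen from above: red, gold, blue, black, chartreuse, silver, purple, dark green.
- scissors: Tying scissors with brass loops, loose, lying flat, 115 mm long, 60 mm over the loops, 6 mm thick; origin near the middle, blades to its +x.
- spool_red: Spool of red thread, loose, standing, 25 mm across, 30 mm high; origin at the centre of its foot.
- spool_yellow: Spool of pale yellow thread, loose, standing, 25 mm across, 30 mm high; origin at the centre of its foot.
- bobbin: Bobbin holder with a red spool, loose, lying, 110 mm long, 25 mm high at the spool; origin near the middle, tube to its +x.
- cement_jar: Small amber jar with a black cap, loose, standing, 38 mm across, 52 mm high; origin at the centre of its foot.
- bodkin: Needle with a dark wooden handle, loose, lying, 125 mm long, 9 mm thick; origin near the middle, needle to its +x.
- hook_box: Clear and blue box of hooks, loose, 45 x 65 mm, 18 mm high; origin at the centre of its underside.
Things that resemble listed ones, but are neither listed nor needed, are in the scene too. There is more than one size of the dispenser; the job needs the middle-sized.

How it is judged:
By the outcome, as a careful person would: the job done as asked, in the order asked, and still so for the second after the job is handed in, with the robot touching nothing.
It also fails if it takes over 64 s, if anything falls off the work surface, if the arm or the gripper's body presses on something with over 40 N, if the wrist force passes 120 N, or if a joint passes its speed limit or range.

## Robot

A 7-joint arm with a two-finger parallel gripper is mounted at the origin on the work surface. World frame = base frame: x ahead of the robot, y to its left, z up, the work surface at z = 0. Lengths are in m, angles in rad, forces in N, time in s.
With the tool pointing down it reaches from about 0.4 to 0.9 m from the base axis. Payload 5.5 kg.
Tool frame: the origin (TCP) lies at the very end of the fingers, on their centre line; the grasp point (between the pads) lies 19 mm behind it (robot.pinch_z is the distance from the TCP to the grasp point, in m); y points along the fingers, x is the direction in which the jaws open and shut, and the axes are right-handed (so a half turn about y gives the same grasp; the last joint's range is limited). The gripper opens to 92 mm and grips with 3 to 60 N. Pads are 19 mm wide; open, the fingers measure 130 mm over their backs; the gripper's body (75 mm by 190 mm) begins 47 mm behind the grasp point.
Start: joints at [-1.011, 0.501, -0.427, 1.55, 0.221, 1.138, -0.21], TCP at [0.19, 0.622, 0.227] pointing down, gripper open.
Joint ranges: [-2.88, 2.88], [-0.31, 2.03], [-1.54, 1.56], [0.2, 2.42], [-1.41, 4.55], [0.19, 2.02], [-2.57, 2.57]. Speed limits (rad/s): [2.57, 2.57, 3.14, 3.14, 3.14, 3.14, 3.14].

## Interface

Orientations are given as [roll, pitch, yaw] about the fixed x, y, z axes, in that order (R = Rz(yaw) Ry(pitch) Rx(roll)).
In Python, from plant import robot gives the robot as it stands.
- The arm moves only by the tool send_rows, never from a script. Its arguments are lists of equal length, an entry for each row: "dp": the shift along the tool's x, y, z in m, a list of three; "twist": the turn, a rotation vector about the tool's x, y, z in rad, a list of three; "jaw": the finger opening in m, from 0 to 0.0918. A call has 1 to 5 rows; each row is the pose to reach, as a shift and turn from the pose commanded when the call began, along the tool's axes at that moment; what a row does not reach only later rows make up. A row lasts 1/8 s, in which the tool goes at most 62.5 mm and 10.7 degrees, less where a joint would pass 70% of its speed; a pose out of reach is approached as far as the arm can. A call with a gripper value outside its range is refused whole. The fingers move at their own pace and stop on an object; "force" is the grip in N (left out, the last holds). Time passes only in rows, so rows that repeat a pose let the fingers close. It gives the time, the measured TCP pose, the force and the opening at its end, in the units of the state.
- robot.sense(): the state, without advancing time (a new reading comes with each control period).
- robot.snapshot(name): name is "scene" or "top"; returns a dict with "pixels" (480x640x3 uint8, red, green, blue), "z_map" (480x640 float32, m along the optical axis (not along the pixel's ray), 0 where there is no reading), "vfov" (degrees; the focal length in pixels is half the picture's height over the tangent of half this angle, whatever the lens; pixels are square), "cx", "cy" (the principal point, pixels), "k1" (the pictures are not rectified: a ray, as slopes to the right and down, at radius r is drawn at 1 + k1 r^2 times it, then the intrinsics apply), "extrinsics" (4x4, takes a point from world to camera coordinates). Camera axes: x right, y down, z forward; pixel columns grow to the right and rows downward; lengths in m; the calibration is good to about 2 mm. A picture is of the moment at which its call begins.
- robot.close_job(): hands the job in, once; it reports no verdict.
The state is a dict: "t": time; "joints": joint angles; "joint_velocities": joint speeds; "joint_efforts": joint torques, N m; "eef_pos": TCP position; "ee_rot": TCP orientation; "force": force on the tool from outside, world axes, zero at the start; "wrist_torque": the same for the moment, N m; "opening": opening from 0.0 (shut) to 1.0 (fully open).
Only numpy, scipy, OpenCV 4.12 (cv2) and the standard library are available. Lean on these libraries where they do the work, as an engineer would, in place of code of your own. Each camera call takes 0.05 s, during which the arm holds its last target. There are 200 camera calls.

## Working session

There is one attempt and no reset: what is moved stays moved. The work goes in short steps, Python scripts to look and compute and a tool call to move; the robot and the scene stay as the last step left them, time stands still between calls to the robot, and variables do not carry over. Pictures are saved under pics/ and viewed, about 8 in all and at most 12, crops included, and the job is handed in when it is done.

Besides the shell and the picture viewer there is one more tool, called by a JSON object that holds its "name" and its "arguments". send_rows: Moves the arm, as the interface text tells. Its arguments: {"type":"object","properties":{"dp":{"type":"array","items":{"type":"array","items":{"type":"number"}}},"twist":{"type":"array","items":{"type":"array","items":{"type":"number"}}},"jaw":{"type":"array","items":{"type":"number"}},"force":{"type":"number"}},"required":["dp","twist","jaw"]}

```bash
mkdir -p pics
cat > h.py <<'E'
import numpy as np,cv2
from plant import robot
def snap(n,f):
    s=robot.snapshot(n); cv2.imwrite('pics/'+f+'.png',s['pixels'][:,:,::-1]); np.save('pics/'+f+'.npy',s,allow_pickle=True); return s
def load(f): return np.load('pics/'+f+'.npy',allow_pickle=True).item()
def ray(s,u,v):
    f=240/np.tan(np.radians(s['vfov'])/2); K=np.array([[f,0,s['cx']],[0,f,s['cy']],[0,0,1.]])
    xd=np.array([(u-s['cx'])/f,(v-s['cy'])/f]); x=xd.copy()
    for _ in range(30): x=xd/(1+s['k1']*(x@x))
    E=s['extrinsics']; R=E[:3,:3]; return -R.T@E[:3,3], R.T@np.r_[x,1]
def atz(s,u,v,z):
    c,d=ray(s,u,v); return c+d*(z-c[2])/d[2]
def depthpt(s,u,v):
    c,d=ray(s,u,v); return c+d*s['z_map'][int(v),int(u)]
def proj(s,p):
    E=s['extrinsics']; q=E[:3,:3]@p+E[:3,3]; x=q[:2]/q[2]; x=x*(1+s['k1']*(x@x))
    f=240/np.tan(np.radians(s['vfov'])/2); return x*f+[s['cx'],s['cy']]
E
python3 - <<'E'
from h import *
a=snap('scene','s1');b=snap('top','t1')
for s in(a,b): print(s['vfov'],s['cx'],s['cy'],s['k1'],s['extrinsics'].round(3).tolist())
st=robot.sense();print(st['t'],st['eef_pos'],st['ee_rot'],st['force'],st['opening'])
E
```

```text
52.73192707251189 321.8279462469201 233.29224283123472 0.03445469327698226 [[0.318, 0.948, 0.019, -0.164], [0.631, -0.197, -0.75, -0.258], [-0.707, 0.25, -0.661, 1.292], [0.0, 0.0, 0.0, 1.0]]
44.46024637145564 323.4007761298417 244.2100053278776 -0.06536113191816242 [[-0.018, -1.0, -0.006, 0.003], [-0.984, 0.019, -0.176, 0.495], [0.176, 0.003, -0.984, 1.338], [0.0, 0.0, 0.0, 1.0]]
0.1 [0.18994658 0.62098069 0.22578474] [-1.57072861  0.00172979  1.27405825] [ 0.91121186 -0.20062312  1.03142274] 0.9965853080232494
```

View pics/s1.png

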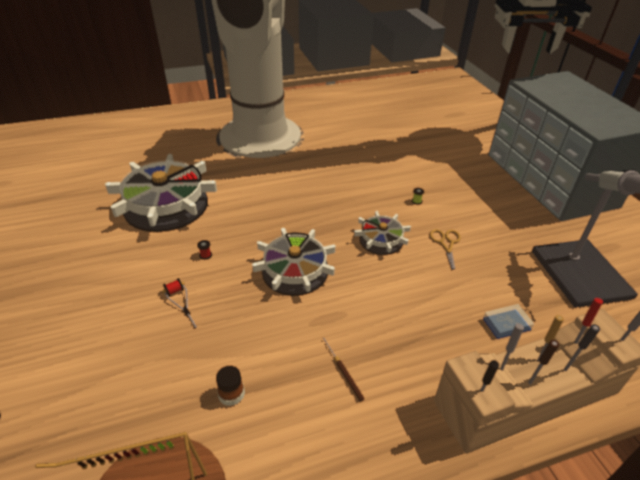

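View pics/t1.png

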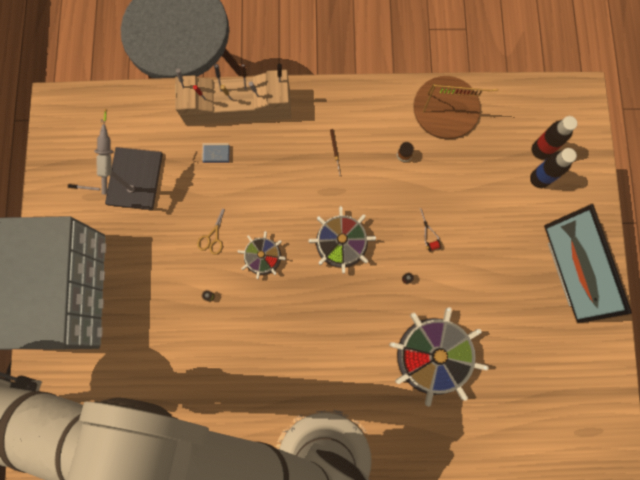

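Three dispensers: large at top (440,356), medium at top (342,240), and small at top (263,256). The medium one should be the 126 mm foot, which I'll confirm by its size and an enlarged crop.

Run:
```python
from h import *
t=load('t1');s=load('s1')
c=cv2.resize(t['pixels'][195:285,297:387,::-1],(600,600),interpolation=cv2.INTER_CUBIC)
cv2.imwrite('pics/c1.png',c)
# brass nut from two views
def tri(a,b):
    A=[];B=[]
    M=np.zeros((3,3));r=np.zeros(3)
    for c,d in(a,b):
        d=d/np.linalg.norm(d);P=np.eye(3)-np.outer(d,d);M+=P;r+=P@c
    return np.linalg.solve(M,r)
print('nut',tri(ray(t,342,239),ray(s,294.5,251)))
print('nut@z',atz(t,342,239,.058),atz(s,294.5,251,.058), depthpt(t,342,239))
for u,v in((440,356),(342,240),(263,256)): print(atz(t,u,v,.05))
# tab span
for a,b in(((318,214),(367,265)),((311,240),(374,239)),((398,376),(485,336)),((241,255),(286,258))):
  print('span',np.linalg.norm(atz(t,*a,.035)-atz(t,*b,.035)))
```

```text
nut [ 0.50514122 -0.05038493  0.05170859]
nut@z [ 0.50394199 -0.05028615  0.058     ] [ 0.51156916 -0.05202676  0.058     ] [ 0.50443024 -0.05036388  0.05538914]
[ 0.23054273 -0.26704016  0.05      ]
[ 0.50305256 -0.05046721  0.05      ]
[0.46862048 0.13499861 0.05      ]
span 0.16889910489587306
span 0.1494684304226393
span 0.2226351155051752
span 0.10692282572697717
```

View pics/c1.png

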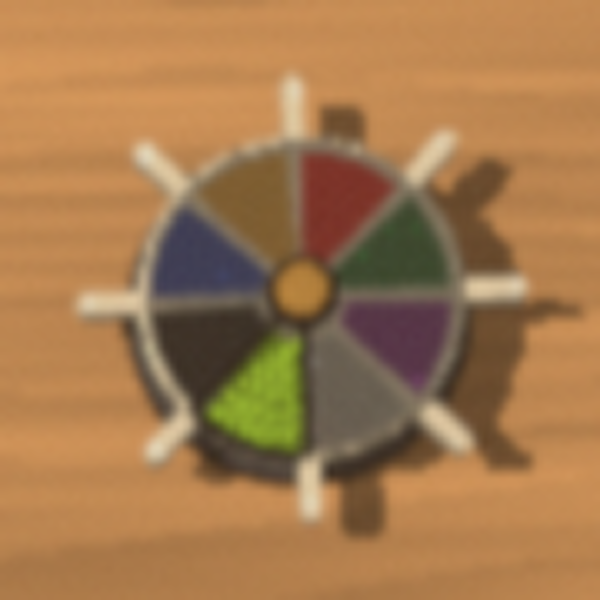

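The medium one has an observed tab span of about 0.16 m (expected 160 mm); the others measure 0.22 and 0.107, so it's the right one. Bright chartreuse is at the window, square on a click, so red is 4 clicks away. Next I'll refine the centre with a second view.

Run:
```python
from h import *
s=load('s1')
cv2.imwrite('pics/c2.png',cv2.resize(s['pixels'][215:305,245:345,::-1],(800,720)[:2] and (660,594),interpolation=cv2.INTER_CUBIC))
t=load('t1')
ends=np.array([(292,78),(452,138),(526,288),(468,445),(310,518),(150,458),(80,304),(140,148)])
P=np.array([atz(t,297+(u+.5)/6.667-.5,195+(v+.5)/6.667-.5,.040)for u,v in ends])
A=np.c_[2*P[:,:2],np.ones(8)];x=np.linalg.lstsq(A,(P[:,:2]**2).sum(1),rcond=None)[0]
print('circle',x[:2],np.sqrt(x[2]+x[:2]@x[:2]))
d=P[:,:2]-x[:2];print(np.degrees(np.arctan2(d[:,1],d[:,0])).round(1),np.linalg.norm(d,axis=1).round(4))
print('nut',atz(t,297+302/6.667,195+288/6.667,.058))
# depth
for z0,z1 in((.040,.049),(.053,.062)):
  pts=np.array([depthpt(t,u,v) for u in range(315,370) for v in range(210,270) if t['z_map'][v,u]>0])
  m=(pts[:,2]>z0)&(pts[:,2]<z1);print(z0,m.sum(),pts[m].mean(0),(pts[m].min(0)+pts[m].max(0))/2)
```

```text
circle [ 0.50732819 -0.05068481] 0.07907937009848208
[   1.3  -44.2  -89.  -133.7 -179.5  136.    90.9   45.9] [0.0796 0.0786 0.0794 0.0788 0.0793 0.0792 0.0789 0.0789]
nut [ 0.50583181 -0.05102612  0.058     ]
0.04 1536 [ 0.50826781 -0.05138378  0.04477176] [ 0.50583024 -0.05080825  0.04451316]
0.053 58 [ 0.50881719 -0.0486076   0.05700544] [ 0.51286255 -0.04201877  0.0574393 ]
```

View pics/c2.png

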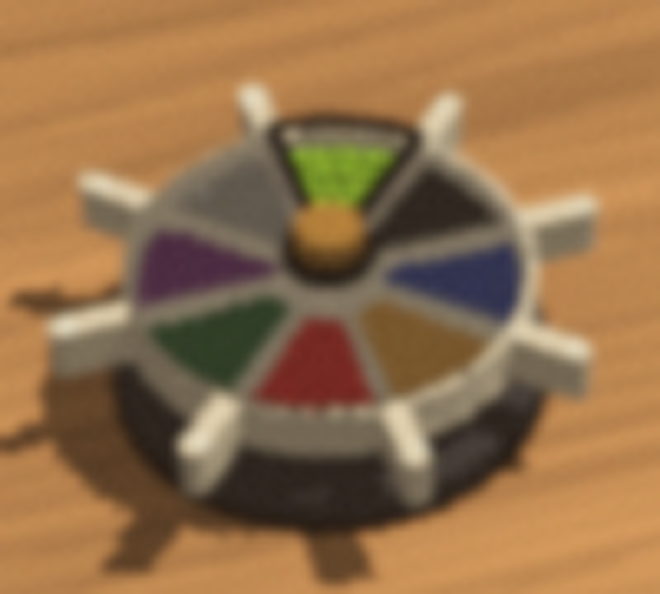

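The scene crop shows the black-framed window over bright chartreuse, with red opposite. The centre is at about (0.507, -0.051), with tabs at 1° + k·45°. Before travelling, I'll check the cabinet near the gripper.

Run:
```python
from h import *
t=load('t1');s=load('s1')
for u,v in((5,225),(65,225),(100,235),(65,280),(65,340),(98,345),(5,345),(10,400),(120,440)): print('t',u,v,depthpt(t,u,v).round(3))
for u,v in((570,77),(507,80),(562,140),(637,130),(540,20),(510,38),(560,28),(575,15)): print('s',u,v,depthpt(s,u,v).round(3))
from scipy.spatial.transform import Rotation as R
st=robot.sense();M=R.from_euler('xyz',st['ee_rot']).as_matrix();print(M.round(3))
```

```text
t 5 225 [0.522 0.675 0.201]
t 65 225 [0.519 0.542 0.2  ]
t 100 235 [0.528 0.526 0.045]
t 65 280 [0.401 0.533 0.205]
t 65 340 [0.277 0.53  0.197]
t 98 345 [0.268 0.527 0.024]
t 5 345 [0.268 0.657 0.2  ]
t 10 400 [0.2   0.343 0.749]
t 120 440 [0.169 0.188 0.832]
s 570 77 [0.293 0.667 0.203]
s 507 80 [-0.462  1.142 -0.184]
s 562 140 [0.464 0.527 0.16 ]
s 637 130 [0.53  0.626 0.202]
s 540 20 [0.216 0.604 0.309]
s 510 38 [0.186 0.562 0.265]
s 560 28 [0.216 0.666 0.286]
s 575 15 [0.235 0.676 0.319]
[[ 0.292 -0.001 -0.956]
 [ 0.956 -0.002  0.292]
 [-0.002 -1.     0.   ]]
```

{"name": "send_rows", "arguments": {"dp": [[0, -0.06, 0], [-0.03, -0.08, -0.032], [-0.07, -0.08, -0.075], [-0.11, -0.08, -0.117], [-0.15, -0.08, -0.16]], "twist": [[0, 0, 0], [0, 0.15, 0], [0, 0.32, 0], [0, 0.49, 0], [0, 0.66, 0]], "jaw": [0, 0, 0, 0, 0], "force": 10}}

```text
t: 0.72
eef_pos: [0.2998, 0.4294, 0.3064]
ee_rot: [-1.571, 0.0, 0.608]
force: [0.7, -0.5, 0.1]
opening: 0.505
```

```bash
cat > d.py <<'E'
from h import *
import sys
from scipy.spatial.transform import Rotation as R
st=robot.sense();M=R.from_euler('xyz',st['ee_rot']).as_matrix()
T=np.array([float(a) for a in sys.argv[1:4]])
print(st['t'],st['eef_pos'].round(4),st['ee_rot'].round(3),'F',st['force'].round(2),st['opening'],'j',np.round(st['joints'],2))
print('tooldelta',(M.T@(T-st['eef_pos'])).round(4),'twist',(R.from_matrix(M.T)*R.from_euler('xyz',[-np.pi/2,0,0])).as_rotvec().round(3))
E
python3 d.py .590 -.076 .12
```

```text
0.725 [0.2998 0.4294 0.3064] [-1.571  0.     0.608] F [ 0.67 -0.5   0.11] 0.5052148607414725 j [-0.77  0.18 -0.28  1.77  0.05  1.19 -0.45]
tooldelta [-0.0507  0.1865 -0.5805] twist [ 0.     0.608 -0.   ]
```

{"name": "send_rows", "arguments": {"dp": [[-0.005, 0.0, -0.058], [-0.01, 0.01, -0.116], [-0.015, 0.02, -0.174], [-0.02, 0.03, -0.232], [-0.025, 0.04, -0.29]], "twist": [[0, 0.12, 0], [0, 0.24, 0], [0, 0.36, 0], [0, 0.48, 0], [0, 0.6, 0]], "jaw": [0, 0, 0, 0, 0]}}

```text
t: 1.35
eef_pos: [0.4463, 0.1781, 0.2663]
ee_rot: [-1.571, -0.0, 0.01]
force: [0.9, 0.5, -0.1]
opening: 0.008
```

```bash
python3 d.py .590 -.076 .12
```

```text
1.35 [0.4463 0.1781 0.2663] [-1.571 -0.     0.01 ] F [ 0.86  0.47 -0.14] 0.007637005464577172 j [-0.44  0.12  0.    1.93 -0.    1.09 -0.43]
tooldelta [ 0.141   0.1463 -0.2556] twist [-0.    0.01  0.  ]
```

{"name": "send_rows", "arguments": {"dp": [[0.028, 0.02, -0.05], [0.056, 0.04, -0.1], [0.084, 0.06, -0.15], [0.112, 0.08, -0.2], [0.141, 0.1, -0.256]], "twist": [[0, 0.01, 0], [0, 0.01, 0], [0, 0.01, 0], [0, 0.01, 0], [0, 0.01, 0]], "jaw": [0, 0, 0, 0, 0]}}

```text
t: 1.98
eef_pos: [0.5893, -0.072, 0.1668]
ee_rot: [-1.57, 0.001, 0.005]
force: [1.2, 1.0, 0.2]
opening: 0.003
```

{"name": "send_rows", "arguments": {"dp": [[0, 0.02, 0], [0, 0.05, 0], [0, 0.08, 0], [0, 0.08, 0]], "twist": [[0, 0, 0], [0, 0, 0], [0, 0, 0], [0, 0, 0]], "jaw": [0, 0, 0, 0]}}

```text
t: 2.48
eef_pos: [0.5861, -0.0707, 0.0851]
ee_rot: [-1.57, 0.006, 0.004]
force: [-0.5, 1.1, 0.7]
opening: 0.008
```

```bash
python3 d.py .590 -.076 .022; python3 -c "
from h import *
s=snap('scene','s2')
cv2.imwrite('pics/c3.png',cv2.resize(s['pixels'][180:320,220:370,::-1],(640,597),interpolation=cv2.INTER_CUBIC))"
```

```text
2.475 [ 0.5861 -0.0707  0.0851] [-1.57   0.006  0.004] F [-0.55  1.05  0.7 ] 0.007561343787993576 j [-0.04  0.54  0.15  1.82 -0.11  0.79  0.17]
tooldelta [ 0.0043  0.063  -0.0053] twist [-0.     0.004 -0.006]
```

View pics/c3.png

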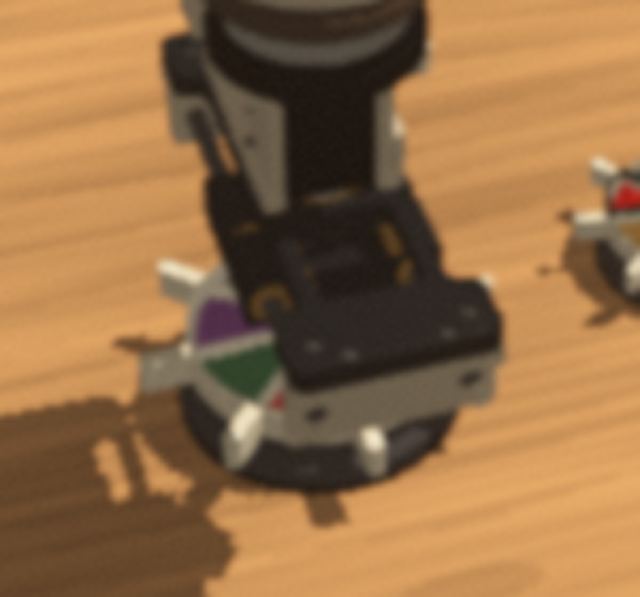

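The view shows the gripper body over the wheel with nothing touched. I'll correct the few-mm offset, then lower between the tabs.

{"name": "send_rows", "arguments": {"dp": [[0.004, 0.0, -0.006], [0.004, 0.015, -0.006], [0.004, 0.04, -0.006], [0.004, 0.062, -0.006], [0.004, 0.062, -0.006]], "twist": [[0, 0, -0.006], [0, 0, -0.006], [0, 0, -0.006], [0, 0, -0.006], [0, 0, -0.006]], "jaw": [0, 0, 0, 0, 0]}}

```text
t: 3.15
eef_pos: [0.5911, -0.0768, 0.0241]
ee_rot: [-1.57, -0.002, 0.004]
force: [-0.0, 0.1, 0.2]
opening: 0.007
```

```bash
python3 d.py .590 -.026 .022
```

```text
3.15 [ 0.5911 -0.0768  0.0241] [-1.57  -0.002  0.004] F [-0.03  0.12  0.22] 0.007208110009917512 j [-0.02  0.64  0.13  1.83 -0.13  0.68  0.19]
tooldelta [-0.0009  0.0021  0.0508] twist [-0.     0.004  0.002]
```

{"name": "send_rows", "arguments": {"dp": [[0, 0, 0.01], [0, 0, 0.02], [0, 0, 0.03], [0, 0, 0.04], [0, 0, 0.051]], "twist": [[0, 0, 0], [0, 0, 0], [0, 0, 0], [0, 0, 0], [0, 0, 0]], "jaw": [0, 0, 0, 0, 0]}}

```text
t: 3.78
eef_pos: [0.5929, -0.0248, 0.0261]
ee_rot: [-1.57, -0.007, 0.004]
force: [0.3, -0.7, -0.5]
opening: 0.002
```

{"name": "send_rows", "arguments": {"dp": [[0, 0, 0], [0, -0.03, 0], [0, -0.07, 0], [0, -0.1, 0], [0, -0.1, 0]], "twist": [[0, 0, 0], [0, 0, 0], [0, 0, 0], [0, 0, 0], [0, 0, 0]], "jaw": [0, 0, 0, 0, 0]}}

```text
t: 4.4
eef_pos: [0.5943, -0.0265, 0.1287]
ee_rot: [-1.571, -0.012, 0.003]
force: [0.3, -0.3, -0.4]
opening: 0.006
```

```bash
python3 d.py .590 -.076 .022; python3 -c "
from h import *
s=snap('scene','s3');t=snap('top','t3')
a=cv2.resize(s['pixels'][180:320,220:370,::-1],(400,373),interpolation=cv2.INTER_CUBIC)
b=cv2.resize(t['pixels'][180:320,267:417,::-1],(400,373),interpolation=cv2.INTER_CUBIC)
cv2.imwrite('pics/c4.png',np.hstack([a,b]))"
```

```text
4.4 [ 0.5943 -0.0265  0.1287] [-1.571 -0.012  0.003] F [ 0.33 -0.3  -0.44] 0.006379002516737673 j [-0.13  0.48  0.16  1.8  -0.1   0.86  0.09]
tooldelta [-0.0057  0.1067 -0.0495] twist [0.    0.003 0.012]
```

View pics/c4.png

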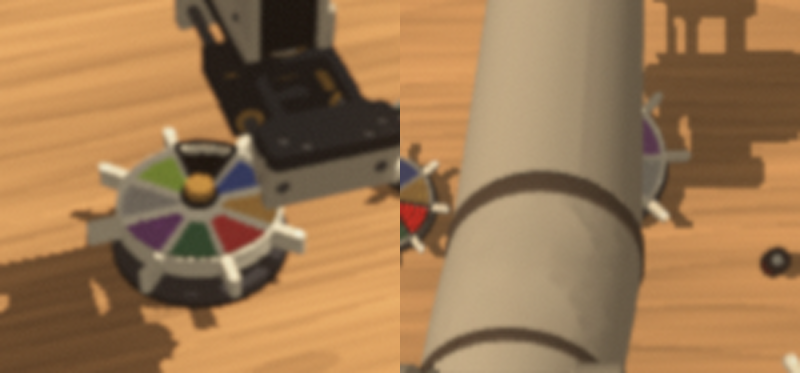

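One click done: black is at the window and the dispenser hasn't moved. Three more in the same direction.

{"name": "send_rows", "arguments": {"dp": [[-0.004, 0, -0.025], [-0.004, 0.03, -0.05], [-0.004, 0.07, -0.05], [-0.004, 0.106, -0.05], [-0.004, 0.106, -0.05]], "twist": [[0, 0, 0.012], [0, 0, 0.012], [0, 0, 0.012], [0, 0, 0.012], [0, 0, 0.012]], "jaw": [0, 0, 0, 0, 0]}}

```text
t: 5.12
eef_pos: [0.5845, -0.0757, 0.0155]
ee_rot: [-1.57, 0.015, 0.004]
force: [0.0, 0.3, 1.2]
opening: 0.008
```

```bash
python3 d.py .590 -.026 .022
```

```text
5.125 [ 0.5845 -0.0757  0.0155] [-1.57   0.015  0.004] F [0.05 0.28 1.21] 0.007826098168068469 j [-0.03  0.65  0.14  1.84 -0.14  0.68  0.2 ]
tooldelta [ 0.0056 -0.0065  0.0497] twist [-0.001  0.004 -0.015]
```

{"name": "send_rows", "arguments": {"dp": [[0.008, -0.008, 0], [0.008, -0.008, 0]], "twist": [[0, 0, -0.015], [0, 0, -0.015]], "jaw": [0, 0]}}

```text
t: 5.38
eef_pos: [0.5997, -0.0762, 0.0304]
ee_rot: [-1.571, -0.014, 0.004]
force: [0.1, 0.9, -0.5]
opening: 0.007
```

```bash
python3 d.py .591 -.026 .023
```

```text
5.375 [ 0.5997 -0.0762  0.0304] [-1.571 -0.014  0.004] F [ 0.13  0.91 -0.5 ] 0.006534292523379674 j [-0.03  0.63  0.15  1.82 -0.14  0.68  0.2 ]
tooldelta [-0.0086  0.0073  0.0502] twist [0.    0.004 0.014]
```

{"name": "send_rows", "arguments": {"dp": [[0, 0, 0], [0, 0, 0]], "twist": [[0, 0, 0], [0, 0, 0]], "jaw": [0, 0]}}

```text
t: 5.62
eef_pos: [0.5972, -0.0759, 0.0285]
ee_rot: [-1.571, -0.01, 0.004]
force: [-0.9, -0.5, -0.1]
opening: 0.004
```

```bash
python3 d.py .591 -.026 .023
```

```text
5.625 [ 0.5972 -0.0759  0.0285] [-1.571 -0.01   0.004] F [-0.9  -0.48 -0.08] 0.004096360326139285 j [-0.03  0.63  0.15  1.83 -0.14  0.68  0.2 ]
tooldelta [-0.0061  0.0055  0.0499] twist [-0.     0.004  0.01 ]
```

{"name": "send_rows", "arguments": {"dp": [[-0.005, 0.005, 0], [-0.005, 0.005, 0.0], [-0.005, 0.005, 0]], "twist": [[0, 0, 0.007], [0, 0, 0.007], [0, 0, 0.007]], "jaw": [0, 0, 0]}}

```text
t: 6.0
eef_pos: [0.5917, -0.076, 0.0224]
ee_rot: [-1.571, -0.002, 0.004]
force: [-0.5, -0.2, 0.4]
opening: 0.008
```

```bash
python3 d.py .591 -.026 .023
```

```text
6.0 [ 0.5917 -0.076   0.0224] [-1.571 -0.002  0.004] F [-0.49 -0.18  0.38] 0.007662522699524642 j [-0.03  0.64  0.15  1.83 -0.14  0.68  0.2 ]
tooldelta [-0.0005 -0.0006  0.05  ] twist [-0.     0.004  0.002]
```

{"name": "send_rows", "arguments": {"dp": [[0, 0, 0.01], [0, 0, 0.02], [0, 0, 0.03], [0, 0, 0.04], [0, 0, 0.05]], "twist": [[0, 0, 0], [0, 0, 0], [0, 0, 0], [0, 0, 0], [0, 0, 0]], "jaw": [0, 0, 0, 0, 0]}}

```text
t: 6.62
eef_pos: [0.5919, -0.0247, 0.0228]
ee_rot: [-1.57, -0.002, 0.005]
force: [0.4, 0.1, -0.6]
opening: 0.008
```

{"name": "send_rows", "arguments": {"dp": [[0, 0, 0], [0, -0.03, 0], [0, -0.05, 0], [0, -0.05, -0.025], [0, -0.05, -0.05]], "twist": [[0, 0, 0], [0, 0, 0], [0, 0, 0], [0, 0, 0], [0, 0, 0]], "jaw": [0, 0, 0, 0, 0]}}

```text
t: 7.25
eef_pos: [0.5925, -0.0764, 0.0737]
ee_rot: [-1.571, -0.004, 0.005]
force: [0.3, -0.3, -0.1]
opening: 0.005
```

{"name": "send_rows", "arguments": {"dp": [[0, 0, 0], [0, 0.025, 0], [0, 0.05, 0], [0, 0.05, 0], [0, 0.05, 0]], "twist": [[0, 0, 0], [0, 0, 0], [0, 0, 0], [0, 0, 0], [0, 0, 0]], "jaw": [0, 0, 0, 0, 0]}}

```text
t: 7.88
eef_pos: [0.5925, -0.0753, 0.0234]
ee_rot: [-1.57, -0.003, 0.005]
force: [-1.0, 0.7, 0.9]
opening: 0.006
```

```bash
python3 d.py .591 -.026 .023
```

```text
7.875 [ 0.5925 -0.0753  0.0234] [-1.57  -0.003  0.005] F [-0.95  0.74  0.91] 0.00600052539237779 j [-0.03  0.64  0.15  1.83 -0.14  0.68  0.2 ]
tooldelta [-0.0013  0.0004  0.0493] twist [-0.     0.005  0.003]
```

Tracking is good now. I'll do the third flick, then check before the fourth.

{"name": "send_rows", "arguments": {"dp": [[0, 0, 0.01], [0, 0, 0.02], [0, 0, 0.03], [0, 0, 0.04], [0, 0, 0.05]], "twist": [[0, 0, 0], [0, 0, 0], [0, 0, 0], [0, 0, 0], [0, 0, 0]], "jaw": [0, 0, 0, 0, 0]}}

```text
t: 8.5
eef_pos: [0.5918, -0.0247, 0.0227]
ee_rot: [-1.57, -0.002, 0.004]
force: [0.4, -0.5, 0.6]
opening: 0.004
```

{"name": "send_rows", "arguments": {"dp": [[0, 0, 0], [0, -0.03, 0], [0, -0.07, 0], [0, -0.1, 0], [0, -0.1, 0]], "twist": [[0, 0, 0], [0, 0, 0], [0, 0, 0], [0, 0, 0], [0, 0, 0]], "jaw": [0, 0, 0, 0, 0]}}

```text
t: 9.12
eef_pos: [0.5938, -0.0265, 0.1256]
ee_rot: [-1.571, -0.008, 0.003]
force: [0.6, 0.2, -0.1]
opening: 0.003
```

```bash
python3 d.py .591 -.076 .073; python3 -c "
from h import *
s=snap('scene','s4')
a=cv2.resize(s['pixels'][180:320,220:370,::-1],(600,560),interpolation=cv2.INTER_CUBIC)
cv2.imwrite('pics/c5.png',a)"
```

```text
9.125 [ 0.5938 -0.0265  0.1256] [-1.571 -0.008  0.003] F [ 0.65  0.23 -0.09] 0.002883312743761776 j [-0.14  0.48  0.18  1.8  -0.11  0.86  0.1 ]
tooldelta [-0.0034  0.0526 -0.0495] twist [0.    0.003 0.008]
```

View pics/c5.png

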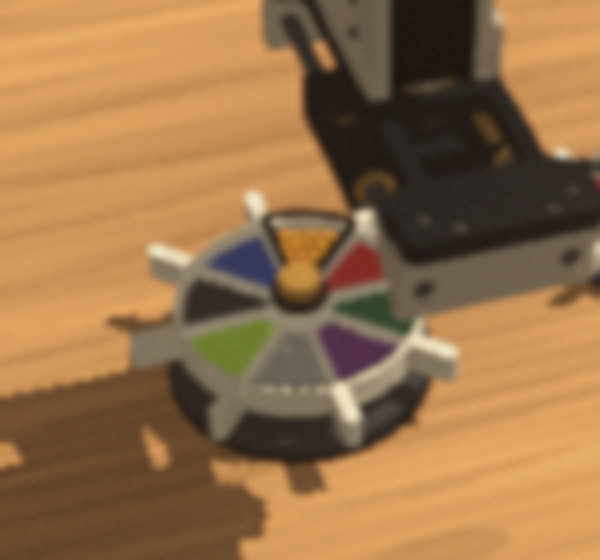

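Gold is at the window and red is next. One more flick.

{"name": "send_rows", "arguments": {"dp": [[0, 0, -0.025], [0, 0.025, -0.05], [0, 0.05, -0.05], [0, 0.05, -0.05], [0, 0.05, -0.05]], "twist": [[0, 0, 0], [0, 0, 0], [0, 0, 0], [0, 0, 0], [0, 0, 0]], "jaw": [0, 0, 0, 0, 0]}}

```text
t: 9.8
eef_pos: [0.5917, -0.0756, 0.0725]
ee_rot: [-1.571, -0.001, 0.005]
force: [-0.5, 0.7, 0.2]
opening: 0.009
```

{"name": "send_rows", "arguments": {"dp": [[0, 0.025, 0], [0, 0.05, 0], [0, 0.05, 0], [0, 0.05, 0]], "twist": [[0, 0, 0], [0, 0, 0], [0, 0, 0], [0, 0, 0]], "jaw": [0, 0, 0, 0]}}

```text
t: 10.3
eef_pos: [0.593, -0.0758, 0.024]
ee_rot: [-1.571, -0.004, 0.004]
force: [-0.4, -0.0, 0.7]
opening: 0.007
```

```bash
python3 d.py .591 -.026 .023
```

```text
10.3 [ 0.593  -0.0758  0.024 ] [-1.571 -0.004  0.004] F [-0.4  -0.01  0.73] 0.0072733412636779935 j [-0.04  0.64  0.16  1.83 -0.15  0.68  0.21]
tooldelta [-0.0018  0.001   0.0498] twist [0.    0.004 0.004]
```

{"name": "send_rows", "arguments": {"dp": [[0, 0, 0.01], [0, 0, 0.02], [0, 0, 0.03], [0, 0, 0.04], [0, 0, 0.05]], "twist": [[0, 0, 0], [0, 0, 0], [0, 0, 0], [0, 0, 0], [0, 0, 0]], "jaw": [0, 0, 0, 0, 0]}}

```text
t: 10.92
eef_pos: [0.5917, -0.0247, 0.0226]
ee_rot: [-1.57, -0.002, 0.005]
force: [-0.4, 0.4, -0.9]
opening: 0.005
```

{"name": "send_rows", "arguments": {"dp": [[0, 0, 0], [0, -0.03, 0], [0, -0.08, 0], [0, -0.13, 0], [0, -0.18, 0]], "twist": [[0, 0, 0], [0, 0, 0], [0, 0, 0], [0, 0, 0], [0, 0, 0]], "jaw": [0, 0, 0, 0, 0]}}

```text
t: 11.55
eef_pos: [0.5912, -0.0265, 0.2043]
ee_rot: [-1.571, -0.002, 0.003]
force: [0.0, -0.2, 0.0]
opening: 0.003
```

{"name": "send_rows", "arguments": {"dp": [[0, 0, 0.05], [0, 0, 0.1], [0, 0, 0.15], [0, 0, 0.2], [0, 0, 0.2]], "twist": [[0, 0, 0], [0, 0, 0], [0, 0, 0], [0, 0, 0], [0, 0, 0]], "jaw": [0, 0, 0, 0, 0]}}

```text
t: 12.18
eef_pos: [0.5894, 0.1804, 0.2024]
ee_rot: [-1.568, -0.001, 0.012]
force: [-0.4, 0.3, 0.1]
opening: 0.006
```

```bash
python3 -c "
from h import *
s=snap('scene','s5');t=snap('top','t5');t0=load('t1')
a=cv2.resize(s['pixels'][180:320,220:370,::-1],(400,373),interpolation=cv2.INTER_CUBIC)
b=cv2.resize(t['pixels'][180:320,267:417,::-1],(400,373),interpolation=cv2.INTER_CUBIC)
cv2.imwrite('pics/c6.png',np.vstack([np.hstack([a,b])]))"
```

```text
(no output)
```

View pics/c6.png

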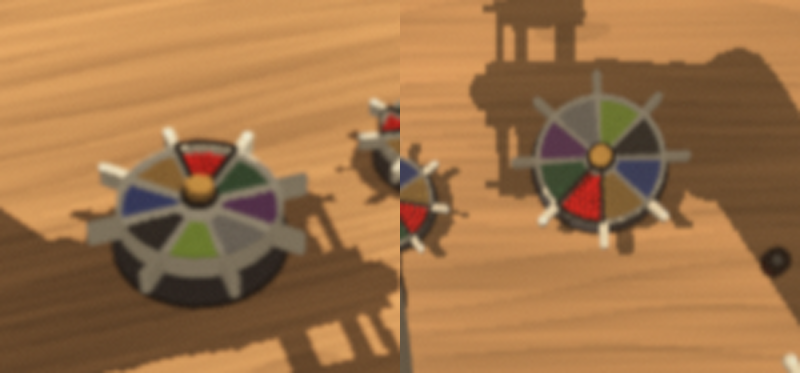

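Red is at the window, and the nut is still at top pixel (342,238), as before. Handing in.

```bash
python3 -c "
from plant import robot
print(robot.close_job())"
```

```text
the job is handed in; nothing more can be done
None
```

I flicked the middle-sized dispenser's wheel four clicks anticlockwise with the closed fingertips, from chartreuse round to red. I then moved the arm clear and handed the job in at about 12 s of the 64 s allowed.

- **Result:** in both final views the red compartment is square in the black-framed window, on a click.
- **Dispenser position:** the nut is at the same top-view pixel as at the start, about (342, 238), so it was not shoved or lifted. The measured force stayed around 1 N at every reading.
- **Other objects:** I saw no contact with anything else, but I did not measure the other objects again afterwards.
- **One irregularity:** before the second flick the fingertip briefly read about 7 mm low and inward, close to the foot and wheel edge. I corrected it before pushing, and the readings showed no more than about 1.2 N.
- **One disagreement:** my first rough two-view nut height came out at 52 mm, against 58 mm in the text. Depth readings (57 mm) and a fit to the tab ends (79 mm radius) settled it.

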